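# Pry open the cup warmer and hold the cup carrier level above it

## Robot

A 6-joint arm with a two-finger parallel gripper is mounted at the origin on the work surface. World frame = base frame: x ahead of the robot, y to its left, z up, the work surface at z = 0. Lengths are in mm, angles in rad, forces in N, time in s.
With the tool pointing down it reaches from about 325 to 750 mm from the base axis. Payload 7.6 kg.
Tool frame: the origin (TCP) lies midway between the tips of the shut fingers; the grasp point (between the pads) lies 19 mm behind it; z points along the fingers, y is the line along which they close (so a half turn about z gives the same grasp; the last joint's range is limited). The gripper opens to 85 mm and grips with 20 to 120 N. Pads are 22 mm wide; open, the fingers measure 114 mm over their backs; the gripper's body (76 mm by 85 mm) begins 54 mm behind the grasp point. The pads swing forward as they close: fully open they stand 13 mm farther back than shut.
Start: joints at [1.049, 0.052, 1.401, -0, 1.689, -0.07], TCP at [229.195, 472.351, 231.323] pointing down, gripper open.
Joint ranges: [-2.9, 2.9], [-0.91, 2.17], [0.12, 2.37], [-1.06, 4.2], [0.26, 2.73], [-2.93, 2.93]. Speed limits (rad/s): [2.57, 2.57, 3.01, 3.14, 3.14, 3.14].

## Interface

Orientations are given as a 3x3 rotation matrix whose columns are the frame's x, y, z axes.
In Python, from station import arm gives the robot as it stands.
- The arm moves only by the tool drive_tool, never from a script. Its argument "targets" is a list of rows, each a list of 3 entries, a list of its own where there are three numbers: the shift along the tool's x, y, z as a fraction of full scale, then the turn, a rotation vector about the tool's x, y, z as a fraction of full scale, then the opening in per cent of the stroke, from 0 (shut) to 100 (fully open). A call has 1 to 12 rows; each row is the pose to reach, as a shift and turn from the pose commanded when the call began, along the tool's axes at that moment, turning the shorter way round; what a row does not reach only later rows make up. Full scale, the value 1, is 25 cm for a shift and 2 pi rad for a turn. A row lasts 1/12 s, in which the tool goes at most 41.7 mm and 7.16 degrees, less where a joint would pass 70% of its speed; a pose out of reach is approached as far as the arm can. A call with a number of a shift or a turn outside -1 to 1 is refused whole. A call with a gripper value outside its range is refused whole. The fingers move at their own pace and stop on an object; "force" is the grip in N (left out, the last holds). Time passes only in rows, so rows that repeat a pose let the fingers close. It gives the time, the measured TCP pose, the force, the opening and the grip force at its end, in the units of the state.
- arm.observe(): the state, without advancing time (a new reading comes with each control period).
- arm.capture(name): name is "scene" or "top" or "wrist"; returns the picture (420x560x3 uint8, red, green, blue); there is no depth.
- arm.camera_info(name): a dict with "mtx" (3x3 intrinsics, pixels), "R" (3x3) and "t" (3): a world point X has camera coordinates R X + t. Camera axes: x right, y down, z forward; pixel columns grow to the right and rows downward; lengths in mm; the calibration is good to about 2 mm. A picture is of the moment at which its call begins: read the wrist's pose just before it. camera_info takes no time and is no camera call; for the wrist camera it gives the pose at the moment of the call.
- arm.job_done(): hands the job in; it is judged then, once.
The state is a dict: "clock": time; "joints": joint angles; "joint_velocities": joint speeds; "joint_torque": joint torques, N m; "tcp_pos": TCP position; "ee_rot": TCP orientation; "contact_force": force on the tool from outside, world axes, zero at the start; "torque": the same for the moment, N m; "gripper_width": opening from 0.0 (shut) to 1.0 (fully open); "gripper_force": force on a finger pad.
Only numpy, scipy, OpenCV 4.12 (cv2) and the standard library are available. Lean on these libraries where they do the work, as an engineer would, in place of code of your own. Each camera call takes 0.05 s, during which the arm holds its last target. There are 200 camera calls.

## Task

Open the cup-warming box by putting the flat spatula's blade into the notch under the lid and levering the lid up until it stands fully upright or beyond; the lid is hot, so move it only with the spatula and never touch it with the gripper or arm. Lay the spatula back down flat on the counter, then take the cup carrier by its upright grip, lift it out until its base is well clear of the box's rim, and finish while still holding it there, level and steady over the box with both cups standing in it. Leave everything else on the counter where it is.

Things in the scene. Friction and masses are not known exactly. Their poses are not given: they have to be found in the camera images.
- warmer: White cup-warming box, fixed to the counter: 180 (x) x 225 (y) x 120 mm (z) outside, walls and floor 5 mm, open-topped under its lid. Origin: centre of its underside, on the counter. Its own -x side is the front, with the notch; its +x side carries the hinge.
- notch (a point): Middle of the pry notch, in the plane of the box's front face: an opening through the 5 mm front wall, 70 mm wide (y), 18 mm high, closed above by the shut lid's underside (9 mm above this point). The lid is flush with the front: only a blade fits. It enters along +x; inside, there is room for 40 mm of blade at any height in the notch.
- hinge (a point): Middle of the lid's hinge line, which runs along the box's y, at the back edge of the box, 120 mm above the counter; the underside of the shut lid lies at this height.
- lid (a joint): Opening angle of the lid in rad: 0 shut (level), 1.57 upright, 1.9 stop (leaning back, away from the front). A plain aluminium sheet, 180 x 225 x 5 mm, 0.12 kg, no handle; its hinge is stiff, so it stays where it is left. About 2 N upward near its front edge moves it.
- spatula_grip (a point): Flat spatula, 220 mm long, lying on the counter, 0.09 kg. Point in the black handle, half-way up (12 mm above its underside). x points to the blade's tip. Handle 18 mm wide (y), 24 mm high, from 90 mm behind to 20 mm ahead of this point; then the blade, 26 mm wide, 3 mm thick, in the plane of the handle's underside, to 130 mm ahead of this point.
- spatula_tip (a point): Middle of the tip of the spatula's blade, half-way through its 3 mm.
- carrier_grip (a point): Cup carrier in the box, hidden until the lid is open: steel tray 80 (x) x 160 (y) x 12 mm with an upright flat plate in its middle to grip, 50 mm wide (x), 12 mm thick (y), top 108 mm above the tray's underside. This point: in the plate, 92 mm above the tray's underside, 16 mm below its top. Pinch it across y. With its cups 0.3 to 0.6 kg.
- cup_a_mid (a point): White espresso cup, 60 mm across the rim, 50 mm high, standing loose in the carrier on its +y side, its rim 36 mm below the carrier_grip point. This point: its axis, half-way up.
- cup_b_mid (a point): The same kind of cup, on the carrier's -y side.
- pitcher: Bystander: steel milk pitcher, 100 mm high. Leave alone.
- tamper: Bystander: dark steel coffee tamper, 58 mm across, 85 mm high. Leave alone.
- mug: Bystander: white mug, 85 mm high. Leave alone.
- teaspoon: Bystander: steel teaspoon, 140 mm, beside the spatula. Leave alone.
- carton: Bystander: milk carton, 60 x 70 x 160 mm. Leave alone.
- can: Bystander: aluminium drinks can, 66 mm across, 115 mm high. Leave alone.
- basket: Bystander: steel filter basket lying mouth down, 60 mm across, 25 mm high, in front of the box. Leave alone.
There are look-alikes about, which are no part of the job. What is shaped like the part that bears spatula_grip but purple or turquoise is not meant.

How it is judged (in metres and radians):
On the way, in this order (a step that is already met when the one before it is completed fails the run):
1. the spatula raises the lid (value of joint lid above 0.2 rad and contact force between spatula and lid above 0.1 N), for 0.04 s.
2. the lid stands open, upright or beyond (value of joint lid above 1.45 rad), for 0.1 s.
3. the spatula lies on the counter, let go (height (world z) of spatula_grip below 0.02 m and angle between spatula_grip's own z axis and vertical below 0.1 rad and contact force between the fingers and spatula below 0.1 N and value of joint lid above 1.45 rad), for 0.2 s.
4. the carrier is lifted out of the box (height (world z) of carrier_grip above 0.217 m and contact force between the fingers and carrier above 0.5 N), for 0.2 s.
At the end, for the whole second after the job is handed in: Gripper holds the carrier over the box (within 90 mm of its middle), underside 5 mm or more over the rim, level within 7 degrees, at rest, touching no box, lid or spatula; both cups upright in it; lid open 1.45 rad or more; spatula flat on the counter (all of step 4 and angle between carrier_grip's own z axis and vertical below 0.12 rad and linear speed of carrier below 0.03 m/s and angular speed of carrier below 0.2 rad/s and horizontal distance between carrier_grip and warmer below 0.09 m and contact force between carrier and warmer below 0.1 N and contact force between carrier and lid below 0.1 N and contact force between carrier and spatula below 0.1 N and angle between each of cup_a_mid, cup_b_mid's own z axis and vertical below 0.25 rad and z of cup_a_mid in the frame of carrier_grip between -0.075 and -0.045 m and z of cup_b_mid in the frame of carrier_grip between -0.075 and -0.045 m and value of joint lid above 1.45 rad and height (world z) of spatula_grip below 0.02 m and angle between spatula_grip's own z axis and vertical below 0.1 rad); the arm keeps its last pose, push and grip.
It fails at once if the gripper or arm touches the lid (contact force between any of the fingers, the arm and lid above 1 N).
It fails at once if the carrier is tipped by more than 20 degrees (angle between carrier_grip's own z axis and vertical above 0.35 rad).
It fails at once if a bystander is moved by more than 30 mm (distance of any of pitcher, tamper, mug, teaspoon, carton, can, basket from where it was at the start of the episode above 0.03 m).
It also fails if it takes over 67 s, if anything falls off the work surface, if the arm or the gripper's body presses on something with over 40 N, if the wrist force passes 120 N, or if a joint passes its speed limit or range.

## Working session

There is one attempt and no reset: what is moved stays moved. The work goes in short steps, Python scripts to look and compute and a tool call to move; the robot and the scene stay as the last step left them, time stands still between calls to the robot, and variables do not carry over. Pictures are saved under pics/ and viewed, at most 10 in all, crops included, and the job is handed in when it is done.

Besides the shell and the picture viewer there is one more tool, called after "Call:" as name([rows], argument=value, ...), one row to a line, values as JSON. drive_tool: Moves the arm, as the interface text tells. Its arguments: {"type":"object","properties":{"targets":{"type":"array","items":{"type":"array"}},"force":{"type":"number"}},"required":["targets"]}

```bash
ls; mkdir -p pics; python3 - <<'E'
from station import arm
import cv2,numpy as np
for n in("scene","top"):
    cv2.imwrite(f"pics/{n}0.png",arm.capture(n)[:,:,::-1])
    i=arm.camera_info(n);print(n,np.array(i["mtx"]).round(1).tolist(),np.array(i["R"]).round(3).tolist(),np.array(i["t"]).round(1).tolist())
o=arm.observe();print(o["clock"],np.array(o["tcp_pos"]).round(1),np.array(o["ee_rot"]).round(3).tolist())
E
```

```text
pics
scene [[531.7, 0.0, 281.8], [0.0, 531.7, 207.8], [0.0, 0.0, 1.0]] [[-0.692, 0.722, 0.002], [0.564, 0.542, -0.623], [-0.452, -0.43, -0.782]] [377.4, -211.8, 1822.7]
top [[483.8, 0.0, 273.2], [0.0, 483.8, 208.1], [0.0, 0.0, 1.0]] [[-0.005, -1.0, -0.016], [-0.998, 0.006, -0.062], [0.062, 0.016, -0.998]] [-22.0, 491.3, 1419.7]
0.1 [229.1 472.1 230.6] [[-0.9, 0.437, -0.001], [0.437, 0.9, -0.001], [0.0, -0.001, -1.0]]
```

View pics/scene0.png

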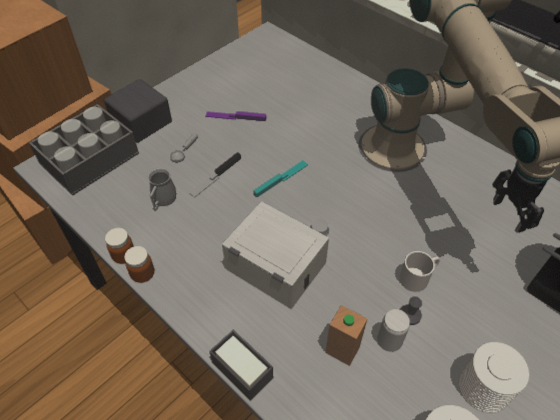

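View pics/top0.png

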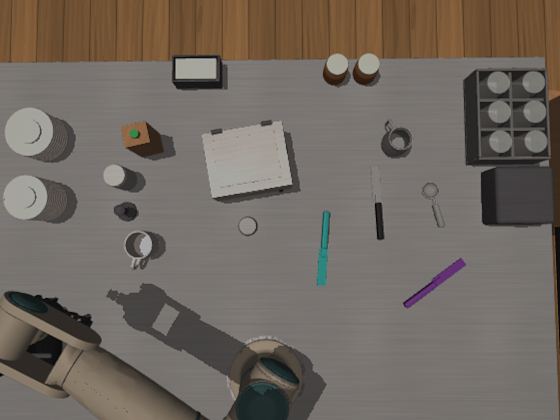

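The top view shows the white box at about (248,160), with hinge knuckles at (220,132) and (267,123), so its front faces down in the image, and the basket is at (248,226). There are three spatula-shaped items: black handle with steel blade at (378,205), turquoise at (324,248) and purple at (435,283). The black one fits the description, since the other two colours are excluded. The teaspoon is at (434,205). I'll confirm this in an enlarged crop.

```bash
cat > h.py <<'E'
import numpy as np,cv2
from station import arm
def ray(n,px,z,info=None):
    i=info or arm.camera_info(n);K,R,t=[np.array(i[k],float) for k in("mtx","R","t")]
    d=R.T@np.linalg.solve(K,[px[0],px[1],1.]);c=-R.T@t.ravel()
    return c+d*(z-c[2])/d[2]
def proj(n,X,info=None):
    i=info or arm.camera_info(n);K,R,t=[np.array(i[k],float) for k in("mtx","R","t")]
    p=(R@np.asarray(X,float).T).T+t.ravel();p=p@K.T;return p[...,:2]/p[...,2:]
E
python3 - <<'E'
from h import *
im=cv2.imread("pics/top0.png")
a=cv2.resize(im[155:250,350:455],None,fx=4,fy=4,interpolation=cv2.INTER_CUBIC)
b=cv2.resize(im[110:240,195:300],None,fx=3.5,fy=3.5,interpolation=cv2.INTER_CUBIC)
o=np.zeros((460,800,3),np.uint8);o[:a.shape[0],:a.shape[1]]=a;o[:b.shape[0],425:425+b.shape[1]]=b
cv2.imwrite("pics/crop1.png",o)
for p,z in(((376,168),2),((380,238),20),((248,160),125),((204,135),125),((282,122),125),((291,185),125),((211,197),125)):print(p,ray("top",p,z).round(0))
E
```

```text
(376, 168) [ 611. -333.    2.]
(380, 238) [ 401. -337.   20.]
(248, 160) [618.  43. 125.]
(204, 135) [688. 165. 125.]
(282, 122) [723. -52. 125.]
(291, 185) [548. -75. 125.]
(211, 197) [516. 145. 125.]
```

View pics/crop1.png

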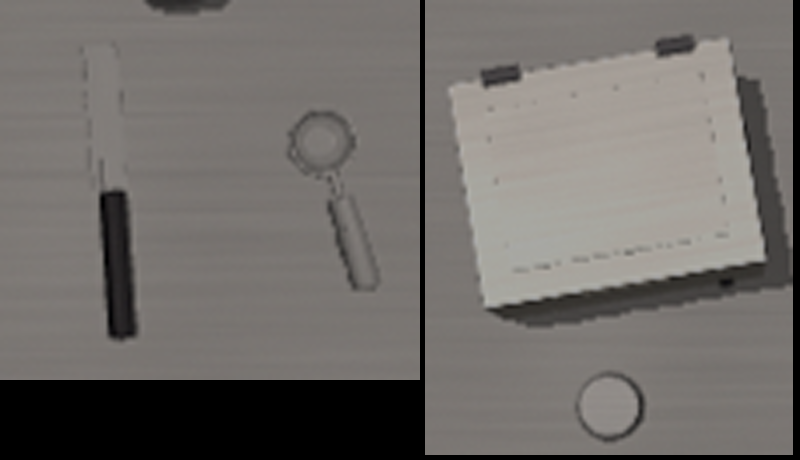

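```bash
cat >> h.py <<'E'
def rel(p,R=None,cur=None):
    """shift/turn fractions from commanded pose cur=(pos,rot) to p,R"""
    from scipy.spatial.transform import Rotation as Ro
    if cur is None:
        o=arm.observe();cur=(np.array(o["tcp_pos"]),np.array(o["ee_rot"]))
    R=cur[1] if R is None else R
    return ((cur[1].T@(np.asarray(p,float)-cur[0]))/250).round(4).tolist(),(Ro.from_matrix(cur[1].T@R).as_rotvec()/(2*np.pi)).round(4).tolist()
def down(a):
    """tool down, closing axis y at world angle a"""
    y=np.array([np.cos(a),np.sin(a),0]);z=np.array([0,0,-1.]);return np.column_stack([np.cross(y,z),y,z])
E
python3 - <<'E'
from h import *
from scipy.optimize import least_squares
t=ray("top",(375.2,166.2),3);e=ray("top",(380.5,239.5),24)
print(t,e,np.linalg.norm((t-e)[:2]),np.degrees(np.arctan2(*(t-e)[1::-1])))
px=np.array([(202.1,135.1),(282.1,121.4),(292.4,184.9),(212.1,197.4)])
L=np.array([(90,112.5),(90,-112.5),(-90,-112.5),(-90,112.5)])
info=arm.camera_info("top")
def W(p,L,z):
    c,s=np.cos(p[2]),np.sin(p[2]);return np.column_stack([p[0]+c*L[:,0]-s*L[:,1],p[1]+s*L[:,0]+c*L[:,1],np.full(len(L),z)])
r=least_squares(lambda p:(proj("top",W(p,L,125),info)-px).ravel(),[615,45,.16],x_scale=[1,1,.01]);print("box",r.x,np.degrees(r.x[2]),r.fun.round(1))
d=(t-e)/np.linalg.norm((t-e)[:2]);g=np.array([*(t[:2]-130*d[:2]),0]);g2=np.array([*(e[:2]+90*d[:2]),0]);print("grip",g,g2)
a=np.arctan2(d[1],d[0])+np.pi/2
for aa in(a,a+np.pi):print(rel([*((g+g2)/2)[:2],200],down(aa)))
o=arm.observe();print(o["joints"])
# basket
print("basket",ray("top",(247.5,226),25))
cv2.imwrite("pics/x.png",arm.capture("wrist")[:,:,::-1])
i=arm.camera_info("wrist");R=np.array(i["R"]);print("cam in tool",np.array(o["ee_rot"]).T@(-R.T@np.array(i["t"]).ravel()-o["tcp_pos"]),(R@np.array(o["ee_rot"])).round(2).tolist(),i["mtx"][0][0])
E
```

```text
[ 616.06830482 -330.51653797    3.        ] [ 396.918096   -338.04006779   24.        ] 219.27931395881419 1.9662188744961957
box [6.18901797e+02 4.50579906e+01 1.56590597e-01] 8.971980328520727 [-0.1 -0.8  0.  -0.2  0.3  0.1 -0.2  0.8]
grip [ 486.14484495 -334.9768715     0.        ] [ 486.86510668 -334.95214458    0.        ]
([-2.3359, -2.4546, 0.1254], [-0.0002, -0.0001, -0.0774])
([-2.3359, -2.4546, 0.1254], [-0.0001, 0.0003, 0.4226])
[ 1.04869520e+00  5.27833255e-02  1.40161669e+00  1.26950771e-05
  1.68858057e+00 -7.03193499e-02]
basket [438.3088526   51.19959755  25.        ]
cam in tool [  76.02686782   -0.66296324 -142.86988549] [[0.0, 1.0, 0.0], [-0.96, 0.0, -0.3], [-0.3, -0.0, 0.96]] 326.5921252745765
```

Call:
drive_tool([
  [[-0.78, -0.82, 0], [0, 0, 0], 100],
  [[-0.78, -0.82, 0], [0, 0, 0], 100],
  [[-0.78, -0.82, 0], [0, 0, 0], 100],
  [[-0.78, -0.82, 0], [0, 0, 0], 100],
  [[-0.78, -0.82, 0], [0, 0, 0], 100],
  [[-0.78, -0.82, 0], [0, 0, 0], 100],
  [[-0.78, -0.82, 0], [0, 0, 0], 100],
])

```text
clock: 0.73
tcp_pos: [315.2, 200.4, 231.2]
ee_rot: [[-0.899, 0.437, 0.0], [0.437, 0.899, -0.0], [-0.0, -0.0, -1.0]]
contact_force: [0.6, 0.9, 0.2]
gripper_width: 0.999
gripper_force: 0.0
```

Call:
drive_tool([
  [[-0.78, -0.82, 0], [0, 0, 0], 100],
  [[-0.78, -0.82, 0], [0, 0, 0], 100],
  [[-0.78, -0.82, 0], [0, 0, 0], 100],
  [[-0.78, -0.82, 0], [0, 0, 0], 100],
  [[-0.78, -0.82, 0], [0, 0, 0], 100],
  [[-0.78, -0.82, 0], [0, 0, 0], 100],
  [[-0.78, -0.82, 0], [0, 0, 0], 100],
])

```text
clock: 1.32
tcp_pos: [401.1, -69.6, 231.1]
ee_rot: [[-0.899, 0.438, 0.0], [0.438, 0.899, -0.0], [-0.0, -0.0, -1.0]]
contact_force: [1.2, 1.0, 1.3]
gripper_width: 0.998
gripper_force: 0.0
```

Call:
drive_tool([
  [[-0.776, -0.815, 0.125], [0, 0, -0.0774], 100],
  [[-0.776, -0.815, 0.125], [0, 0, -0.0774], 100],
  [[-0.776, -0.815, 0.125], [0, 0, -0.0774], 100],
  [[-0.776, -0.815, 0.125], [0, 0, -0.0774], 100],
  [[-0.776, -0.815, 0.125], [0, 0, -0.0774], 100],
  [[-0.776, -0.815, 0.125], [0, 0, -0.0774], 100],
  [[-0.776, -0.815, 0.125], [0, 0, -0.0774], 100],
  [[-0.776, -0.815, 0.125], [0, 0, -0.0774], 100],
  [[-0.776, -0.815, 0.125], [0, 0, -0.0774], 100],
])

```text
clock: 2.07
tcp_pos: [486.1, -336.2, 197.2]
ee_rot: [[-0.999, -0.032, -0.004], [-0.032, 0.999, 0.003], [0.003, 0.003, -1.0]]
contact_force: [0.0, 0.9, 1.0]
gripper_width: 1.004
gripper_force: 0.0
```

```bash
python3 - <<'E'
from h import *
import json
i=arm.camera_info("wrist");im=arm.capture("wrist")[:,:,::-1];cv2.imwrite("pics/w1.png",im)
json.dump({k:np.array(v).tolist() for k,v in i.items()},open("w1.json","w"))
o=arm.observe();print(o["clock"],np.array(o["tcp_pos"]).round(1),np.array(o["ee_rot"]).round(3).tolist(),o["joints"])
E
```

```text
2.1167 [ 486.3 -335.   198.8] [[-0.999, -0.033, -0.002], [-0.033, 0.999, 0.002], [0.002, 0.002, -1.0]] [-6.65854868e-01  2.50040556e-01  1.24661638e+00  3.69007857e-04
  1.64739864e+00 -2.27002479e+00]
```

View pics/w1.png

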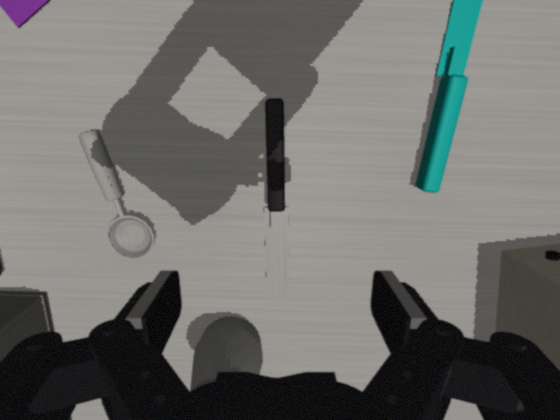

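The black spatula is centred: handle end (275,99), handle front (276,210), blade tip (278,299). The pitcher at (225,360) and teaspoon at (125,200) are clear.

```bash
python3 - <<'E'
from h import *
import json
i=json.load(open("w1.json"))
e=ray("",(275,99),24,i);f=ray("",(276,210),24,i);t=ray("",(278,299),3,i)
print(e,f,t,np.linalg.norm(e-f),np.linalg.norm((t-e)[:2]),np.degrees(np.arctan2(*(t-e)[1::-1])))
d=(t-e)[:2]/np.linalg.norm((t-e)[:2]);g=(t[:2]-130*d+e[:2]+90*d)/2;print("grip",g)
a=np.arctan2(d[1],d[0])+np.pi/2
print(rel([*g,4],down(a)))
E
```

```text
[ 398.32531557 -339.65790465   24.        ] [ 504.22386542 -335.22849239   24.        ] [ 619.39774332 -328.98185514    3.        ] 105.99114374749111 221.33006200148708 2.76478498153614
grip [ 488.88480999 -335.28459742]
([-0.0115, -0.0031, 0.7791], [0.0003, -0.0003, -0.0024])
```

Call:
drive_tool([
  [[-0.011, -0.003, 0.15], [0, 0, -0.0024], 100],
  [[-0.011, -0.003, 0.3], [0, 0, -0.0024], 100],
  [[-0.011, -0.003, 0.45], [0, 0, -0.0024], 100],
  [[-0.011, -0.003, 0.6], [0, 0, -0.0024], 100],
  [[-0.011, -0.003, 0.7], [0, 0, -0.0024], 100],
  [[-0.011, -0.003, 0.75], [0, 0, -0.0024], 100],
  [[-0.011, -0.003, 0.778], [0, 0, -0.0024], 100],
  [[-0.011, -0.003, 0.778], [0, 0, -0.0024], 100],
], force=100)

```text
clock: 2.78
tcp_pos: [489.6, -334.7, 5.8]
ee_rot: [[-0.999, -0.05, 0.0], [-0.05, 0.999, 0.0], [-0.0, 0.0, -1.0]]
contact_force: [0.2, -0.2, -0.7]
gripper_width: 1.0
gripper_force: 0.0
```

Call:
drive_tool([
  [[0, 0, 0], [0, 0, 0], 0],
  [[0, 0, 0], [0, 0, 0], 0],
  [[0, 0, 0], [0, 0, 0], 0],
  [[0, 0, 0], [0, 0, 0], 0],
  [[0, 0, 0], [0, 0, 0], 0],
  [[0, 0, 0], [0, 0, 0], 0],
  [[0, 0, 0], [0, 0, 0], 0],
  [[0, 0, 0], [0, 0, 0], 0],
], force=100)

```text
clock: 3.45
tcp_pos: [489.9, -335.8, 6.5]
ee_rot: [[-0.999, -0.05, 0.001], [-0.05, 0.999, -0.001], [-0.001, -0.001, -1.0]]
contact_force: [-1.3, 0.8, 5.2]
gripper_width: 0.178
gripper_force: 99.8
```

Call:
drive_tool([
  [[0, 0, -0.1], [0, 0, 0], 0],
  [[0, 0, -0.25], [0, 0, 0], 0],
  [[0, 0, -0.4], [0, 0, 0], 0],
  [[0, 0, -0.55], [0, 0, 0], 0],
  [[0, 0, -0.7], [0, 0, 0], 0],
  [[0, 0, -0.8], [0, 0, 0], 0],
  [[0, 0, -0.8], [0, 0, 0], 0],
])

```text
clock: 4.03
tcp_pos: [491.1, -336.7, 212.7]
ee_rot: [[-0.999, -0.05, 0.009], [-0.05, 0.999, -0.007], [-0.008, -0.007, -1.0]]
contact_force: [-0.4, -0.1, 0.8]
gripper_width: 0.185
gripper_force: 98.9
```

```bash
python3 - <<'E'
from h import *
o=arm.observe();print(o["clock"],np.array(o["tcp_pos"]).round(1),o["gripper_width"])
yaw=8.97*np.pi/180;u=np.array([np.cos(yaw),np.sin(yaw)])
n=np.array([618.9,45.06])-90*u
p=n-165*u;print(n,p)
print(rel([*p,205],down(yaw+np.pi/2)))
E
```

```text
4.0333 [ 491.1 -336.7  212.7] 0.18477550021072536
[530.00068973  31.02744379] [367.01862091   5.30109074]
([0.428, 1.3912, 0.0174], [-0.0012, 0.0013, -0.017])
```

Call:
drive_tool([
  [[0.21, 0.69, 0], [0, 0, 0], 0],
  [[0.21, 0.69, 0], [0, 0, 0], 0],
  [[0.21, 0.69, 0], [0, 0, 0], 0],
  [[0.21, 0.69, 0], [0, 0, 0], 0],
  [[0.21, 0.69, 0], [0, 0, 0], 0],
])

```text
clock: 4.45
tcp_pos: [426.6, -161.9, 204.2]
ee_rot: [[-0.999, -0.052, -0.002], [-0.052, 0.999, 0.002], [0.002, 0.002, -1.0]]
contact_force: [-0.3, 0.1, -0.5]
gripper_width: 0.18
gripper_force: 99.0
```

Call:
drive_tool([
  [[0.218, 0.7, 0], [0, 0, -0.017], 0],
  [[0.218, 0.7, 0], [0, 0, -0.017], 0],
  [[0.218, 0.7, 0], [0, 0, -0.017], 0],
  [[0.218, 0.7, 0], [0, 0, -0.017], 0],
  [[0.218, 0.7, 0], [0, 0, -0.017], 0],
  [[0.218, 0.7, 0], [0, 0, -0.017], 0],
  [[0.218, 0.7, 0], [0, 0, -0.017], 0],
  [[0.218, 0.7, 0], [0, 0, -0.017], 0],
])

```text
clock: 5.12
tcp_pos: [365.3, 6.0, 204.9]
ee_rot: [[-0.988, -0.156, -0.001], [-0.156, 0.988, -0.0], [0.001, -0.0, -1.0]]
contact_force: [0.1, 0.7, -1.1]
gripper_width: 0.183
gripper_force: 98.9
```

```bash
python3 - <<'E'
from h import *
import json
i=arm.camera_info("wrist");im=arm.capture("wrist")[:,:,::-1];cv2.imwrite("pics/w2.png",im)
top=arm.capture("top")[:,:,::-1];sc=arm.capture("scene")[:,:,::-1];cv2.imwrite("pics/t2.png",top);cv2.imwrite("pics/s2.png",sc)
json.dump({k:np.array(v).tolist() for k,v in i.items()},open("w2.json","w"))
o=np.zeros((420,800,3),np.uint8);o[:,:560]=im
c=cv2.resize(sc[150:310,220:340],(240,320));o[:320,560:]=c
cv2.imwrite("pics/c2.png",o)
o=arm.observe();print(o["clock"],np.array(o["tcp_pos"]).round(1),np.array(o["ee_rot"]).round(3).tolist(),np.array(o["joints"]).round(2))
E
```

```text
5.2667 [365.5   5.6 205.1] [[-0.988, -0.154, -0.001], [-0.154, 0.988, 0.0], [0.001, 0.0, -1.0]] [-0.09 -0.41  1.86 -0.    1.7  -1.81]
```

View pics/c2.png

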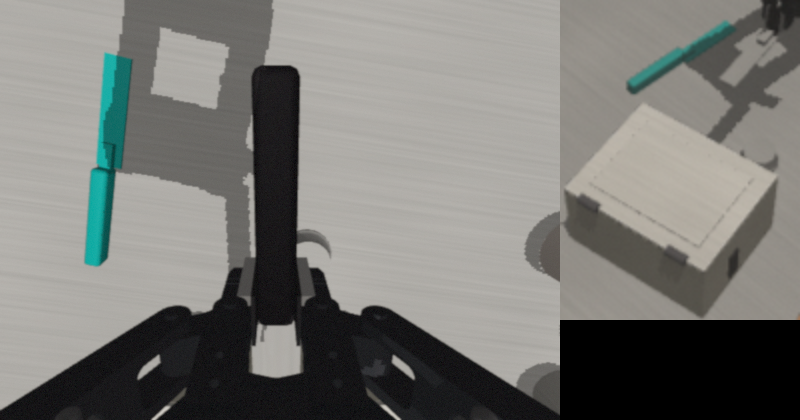

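```bash
python3 - <<'E'
from h import *
import json
i=json.load(open("w2.json"))
for z in(218,222,226):
    e=ray("",(276,67),z,i);f=ray("",(277,322),z,i);print(z,e.round(1),f.round(1),np.linalg.norm(e-f).round(1),np.degrees(np.arctan2(*(f-e)[1::-1])).round(2))
o=np.zeros((480,800,3),np.uint8)
for k,n in enumerate(("t2","s2")):
    im=cv2.imread(f"pics/{n}.png");p=proj("top" if k==0 else "scene",[495,26,200]);print(n,p)
    x,y=(p-[33,40]).astype(int);c=im[y:y+80,x:x+66];print(x,y);o[:,400*k:400*k+396]=cv2.resize(c,None,fx=6,fy=6,interpolation=cv2.INTER_CUBIC)
cv2.imwrite("pics/c3.png",o)
E
```

```text
218 [274.6  -8.6 218. ] [382.    8.9 218. ] 108.8 9.27
222 [275.1  -8.5 222. ] [379.1   8.5 222. ] 105.4 9.27
226 [275.5  -8.5 226. ] [376.3   8.  226. ] 102.1 9.27
t2 [252.52563576 202.3252129 ]
219 162
s2 [301.93702479 191.72870398]
268 151
```

View pics/c3.png

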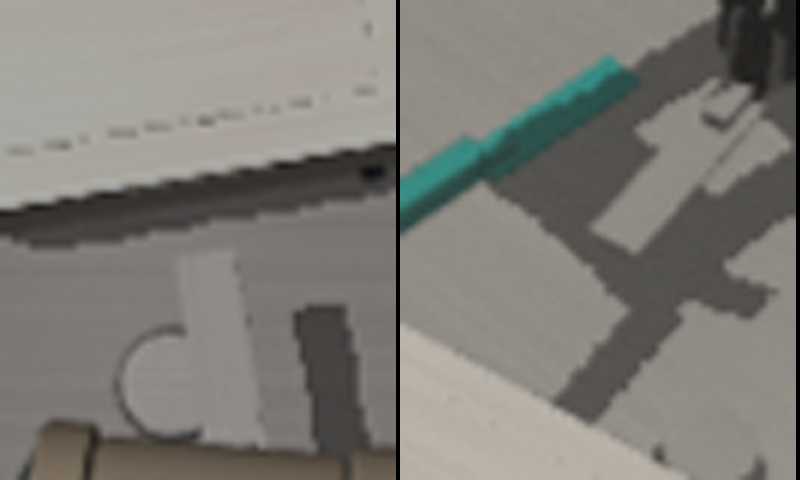

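```bash
python3 - <<'E'
from h import *
from scipy.optimize import least_squares
r=least_squares(lambda X:np.r_[proj("top",X)-[253.5,204.3],proj("scene",X)-[303.5,191.2]],[495,26,200]);print(r.x,r.fun)
o=arm.observe();T=np.array(o["tcp_pos"]);print("tip in tool",np.array(o["ee_rot"]).T@(r.x-T))
E
```

```text
[489.26943493  24.70316451 196.39503054] [-0.38855319  0.32935009 -0.53028352 -0.02789674]
tip in tool [-125.28336948   -0.16463329    8.63648203]
```

Call:
drive_tool([
  [[0, 0, 0.1], [0, 0, 0], 0],
  [[0, 0, 0.2], [0, 0, 0], 0],
  [[0, 0, 0.3], [0, 0, 0], 0],
  [[0, 0, 0.35], [0, 0, 0], 0],
  [[0, 0, 0.35], [0, 0, 0], 0],
  [[0, 0, 0.35], [0, 0, 0], 0],
])

```text
clock: 5.77
tcp_pos: [365.2, 5.8, 117.9]
ee_rot: [[-0.988, -0.155, -0.001], [-0.155, 0.988, 0.0], [0.001, 0.0, -1.0]]
contact_force: [1.1, 0.3, -1.0]
gripper_width: 0.183
gripper_force: 98.9
```

Call:
drive_tool([
  [[-0.06, 0.002, 0], [0, 0, 0], 0],
  [[-0.12, 0.002, 0], [0, 0, 0], 0],
  [[-0.16, 0.002, 0], [0, 0, 0], 0],
  [[-0.19, 0.002, 0], [0, 0, 0], 0],
  [[-0.19, 0.002, 0], [0, 0, 0], 0],
])

```text
clock: 6.18
tcp_pos: [413.7, 14.1, 119.3]
ee_rot: [[-0.988, -0.156, 0.002], [-0.156, 0.988, -0.0], [-0.002, -0.0, -1.0]]
contact_force: [0.6, -0.4, -0.5]
gripper_width: 0.184
gripper_force: 98.9
```

Call:
drive_tool([
  [[-0.04, 0, 0], [0, 0, 0], 0],
  [[-0.084, 0, 0], [0, 0, 0], 0],
  [[-0.084, 0, 0], [0, 0, 0], 0],
  [[-0.084, 0, -0.016], [0, 0, 0], 0],
  [[-0.084, 0, -0.032], [0, 0, 0], 0],
  [[-0.086, 0, -0.06], [0, 0, 0], 0],
  [[-0.087, 0, -0.093], [0, 0, 0], 0],
  [[-0.087, 0, -0.093], [0, 0, 0], 0],
])

```text
clock: 6.85
tcp_pos: [434.2, 17.5, 143.5]
ee_rot: [[-0.988, -0.156, 0.003], [-0.156, 0.988, -0.0], [-0.003, -0.001, -1.0]]
contact_force: [0.4, -1.4, -2.0]
gripper_width: 0.187
gripper_force: 98.8
```

```bash
python3 - <<'E'
from h import *
sc=arm.capture("scene")[:,:,::-1];o=arm.observe();print(o["clock"],o["tcp_pos"],o["contact_force"],o["torque"])
cv2.imwrite("pics/c4.png",cv2.resize(sc[130:310,210:350],(560,720-120)))
E
```

```text
6.9 [434.13015531  17.55746245 142.73295438] [-0.14778187 -0.32272563 -1.06643442] [ 0.01634199 -0.01695456 -0.04546103]
```

View pics/c4.png

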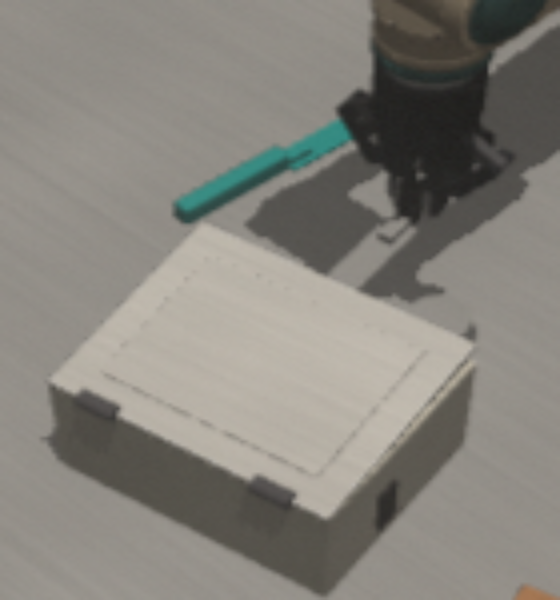

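The lid has come free: a gap shows at its front right edge in the crop, around (440,395). I'll continue the arc.

Call:
drive_tool([
  [[-0.009, 0, -0.06], [0, 0, 0], 0],
  [[-0.024, 0, -0.119], [0, 0, 0], 0],
  [[-0.045, 0, -0.176], [0, 0, 0], 0],
  [[-0.071, 0, -0.231], [0, 0, 0], 0],
  [[-0.103, 0, -0.282], [0, 0, 0], 0],
  [[-0.14, 0, -0.331], [0, 0, 0], 0],
  [[-0.181, 0, -0.375], [0, 0, 0], 0],
  [[-0.227, 0, -0.415], [0, 0, 0], 0],
  [[-0.227, 0, -0.415], [0, 0, 0], 0],
])

```text
clock: 7.65
tcp_pos: [491.2, 26.6, 246.8]
ee_rot: [[-0.988, -0.156, 0.003], [-0.156, 0.988, 0.0], [-0.003, -0.0, -1.0]]
contact_force: [0.5, -1.1, -1.1]
gripper_width: 0.185
gripper_force: 98.9
```

```bash
python3 - <<'E'
from h import *
sc=arm.capture("scene")[:,:,::-1];o=arm.observe();print(o["clock"],o["tcp_pos"],o["contact_force"],o["torque"])
cv2.imwrite("pics/c5.png",cv2.resize(sc[110:310,190:370],(540,600)))
E
```

```text
7.7 [490.32827338  26.49923412 245.61598226] [-1.25277478  0.28381417 -1.83603014] [-0.02138067  0.02711658  0.017492  ]
```

View pics/c5.png

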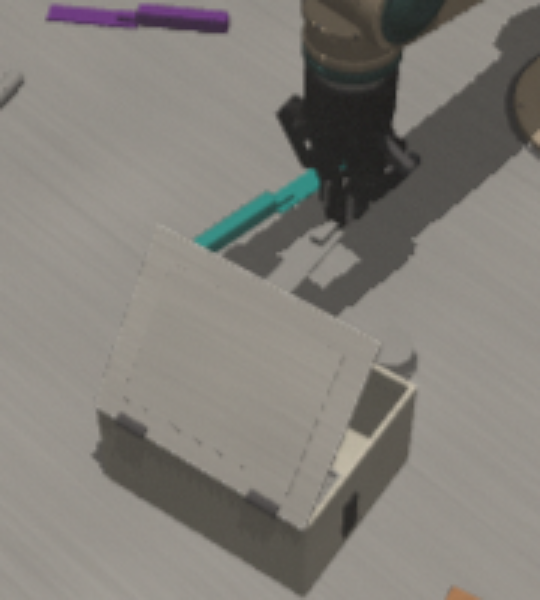

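Call:
drive_tool([
  [[-0.05, 0, -0.035], [0, 0, 0], 0],
  [[-0.102, 0, -0.066], [0, 0, 0], 0],
  [[-0.158, 0, -0.09], [0, 0, 0], 0],
  [[-0.215, 0, -0.11], [0, 0, 0], 0],
  [[-0.275, 0, -0.123], [0, 0, 0], 0],
  [[-0.335, 0, -0.13], [0, 0, 0], 0],
  [[-0.396, 0, -0.131], [0, 0, 0], 0],
  [[-0.456, 0, -0.126], [0, 0, 0], 0],
  [[-0.504, 0, -0.118], [0, 0, 0], 0],
  [[-0.504, 0, -0.118], [0, 0, 0], 0],
  [[-0.504, 0, -0.118], [0, 0, 0], 0],
])

```text
clock: 8.62
tcp_pos: [613.6, 45.9, 273.4]
ee_rot: [[-0.988, -0.156, -0.002], [-0.156, 0.988, -0.0], [0.002, 0.0, -1.0]]
contact_force: [-0.2, -0.4, -0.9]
gripper_width: 0.186
gripper_force: 98.9
```

```bash
python3 - <<'E'
from h import *
sc=arm.capture("scene")[:,:,::-1];t=arm.capture("top")[:,:,::-1];o=arm.observe();print(o["clock"],o["tcp_pos"],o["contact_force"],o["torque"])
cv2.imwrite("pics/c6.png",np.hstack([cv2.resize(sc[110:310,190:370],(396,440)),cv2.resize(t[70:270,170:350],(396,440))]))
E
```

```text
8.7167 [613.43590583  45.91977659 274.50727088] [ 0.34746997  0.60571918 -1.45156455] [ 0.00297776 -0.07752389 -0.04051173]
```

View pics/c6.png

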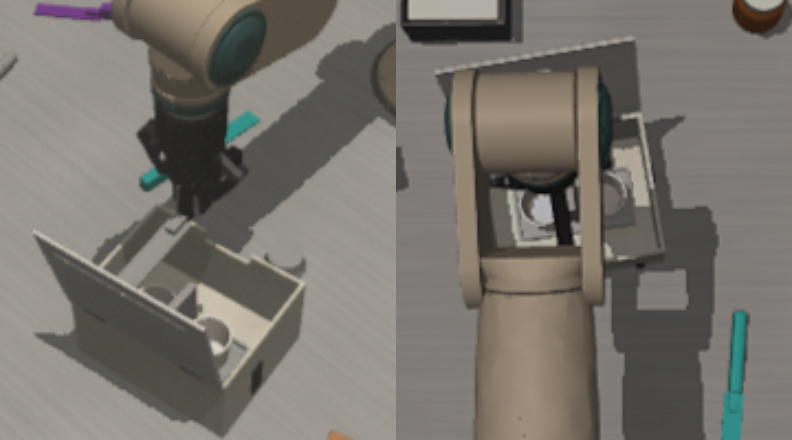

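The lid leans back past upright. Its top edge in the top view runs from about (188.6,102.7) to (278.2,88.2). I'll compute the angle from that.

```bash
python3 - <<'E'
from h import *
yaw=.1566;u=np.array([np.cos(yaw),np.sin(yaw)]);v=np.array([-u[1],u[0]]);H=np.array([618.9,45.06])+90*u
for th in(1.45,1.57,1.65,1.7,1.75,1.8,1.85,1.9):
    for o in (0,):
        P=[[*(H-180*np.cos(th)*u+s*112.5*v),120+180*np.sin(th)] for s in(1,-1)]
        print(th,proj("top",P).round(1).tolist(),proj("scene",P).round(1).tolist())
E
```

```text
1.45 [[191.6, 127.7], [283.7, 112.5]] [[297.5, 238.2], [220.7, 195.0]]
1.57 [[190.1, 118.8], [282.3, 103.7]] [[292.3, 244.2], [215.0, 200.3]]
1.65 [[189.3, 113.1], [281.3, 97.9]] [[288.7, 248.7], [211.3, 204.2]]
1.7 [[188.8, 109.6], [280.7, 94.5]] [[286.4, 251.7], [208.9, 206.9]]
1.75 [[188.4, 106.2], [280.1, 91.1]] [[284.2, 254.7], [206.6, 209.6]]
1.8 [[188.0, 102.9], [279.6, 87.8]] [[281.9, 257.9], [204.3, 212.5]]
1.85 [[187.6, 99.6], [279.0, 84.6]] [[279.7, 261.1], [202.0, 215.4]]
1.9 [[187.3, 96.5], [278.4, 81.5]] [[277.5, 264.5], [199.8, 218.5]]
```

Call:
drive_tool([
  [[0.1, 0, 0], [0, 0, 0], 0],
  [[0.25, 0, 0], [0, 0, 0], 0],
  [[0.4, 0, 0], [0, 0, 0], 0],
  [[0.5, 0, 0], [0, 0, 0], 0],
  [[0.5, -0.16, 0.1], [0, 0, 0], 0],
  [[0.5, -0.32, 0.2], [0, 0, 0], 0],
  [[0.5, -0.48, 0.2], [0, 0, 0], 0],
  [[0.5, -0.64, 0.2], [0, 0, 0], 0],
  [[0.5, -0.64, 0.2], [0, 0, 0], 0],
])

```text
clock: 9.47
tcp_pos: [514.5, -136.6, 223.9]
ee_rot: [[-0.989, -0.151, -0.001], [-0.151, 0.989, -0.002], [0.001, -0.002, -1.0]]
contact_force: [0.7, -0.0, -0.2]
gripper_width: 0.183
gripper_force: 98.9
```

```bash
python3 - <<'E'
from h import *
o=arm.observe();print(o["clock"],o["tcp_pos"]);print(rel([489.6,-335.3,60],down(np.radians(92.8))))
E
```

```text
9.4667 [ 514.50849276 -136.57017514  223.850112  ]
([0.2176, -0.7697, 0.6569], [-0.0003, -0.0002, 0.0163])
```

Call:
drive_tool([
  [[0.218, -0.77, 0], [0, 0, 0.0163], 0],
  [[0.218, -0.77, 0], [0, 0, 0.0163], 0],
  [[0.218, -0.77, 0], [0, 0, 0.0163], 0],
  [[0.218, -0.77, 0], [0, 0, 0.0163], 0],
  [[0.218, -0.77, 0], [0, 0, 0.0163], 0],
  [[0.218, -0.77, 0.1], [0, 0, 0.0163], 0],
  [[0.218, -0.77, 0.25], [0, 0, 0.0163], 0],
  [[0.218, -0.77, 0.4], [0, 0, 0.0163], 0],
  [[0.218, -0.77, 0.55], [0, 0, 0.0163], 0],
  [[0.218, -0.77, 0.67], [0, 0, 0.0163], 0],
  [[0.218, -0.77, 0.75], [0, 0, 0.0163], 0],
  [[0.218, -0.77, 0.75], [0, 0, 0.0163], 0],
])

```text
clock: 10.47
tcp_pos: [488.8, -327.8, 32.0]
ee_rot: [[-0.999, -0.054, -0.007], [-0.054, 0.999, 0.006], [0.007, 0.006, -1.0]]
contact_force: [-0.8, -0.4, -1.9]
gripper_width: 0.185
gripper_force: 98.9
```

Call:
drive_tool([
  [[0, 0, 0.03], [0, 0, 0], 0],
  [[0, 0, 0.06], [0, 0, 0], 0],
  [[0, 0, 0.085], [0, 0, 0], 0],
  [[0, 0, 0.1], [0, 0, 0], 0],
  [[0, 0, 0.1], [0, 0, 0], 0],
  [[0, 0, 0.1], [0, 0, 0], 0],
])

```text
clock: 10.97
tcp_pos: [491.9, -330.2, 12.4]
ee_rot: [[-0.999, -0.054, 0.0], [-0.054, 0.999, -0.0], [-0.0, -0.0, -1.0]]
contact_force: [-0.3, -0.0, -1.7]
gripper_width: 0.188
gripper_force: 98.9
```

Call:
drive_tool([
  [[0, 0, 0.01], [0, 0, 0], 0],
  [[0, 0, 0.018], [0, 0, 0], 0],
  [[0, 0, 0.024], [0, 0, 0], 0],
  [[0, 0, 0.024], [0, 0, 0], 0],
])

```text
clock: 11.3
tcp_pos: [492.0, -330.2, 6.5]
ee_rot: [[-0.999, -0.054, 0.0], [-0.054, 0.999, -0.0], [-0.0, -0.0, -1.0]]
contact_force: [0.4, 1.3, 1.4]
gripper_width: 0.182
gripper_force: 99.3
```

Call:
drive_tool([
  [[0, 0, 0], [0, 0, 0], 100],
  [[0, 0, 0], [0, 0, 0], 100],
  [[0, 0, 0], [0, 0, 0], 100],
  [[0, 0, 0], [0, 0, 0], 100],
  [[0, 0, 0], [0, 0, 0], 100],
  [[0, 0, 0], [0, 0, 0], 100],
  [[0, 0, 0], [0, 0, 0], 100],
  [[0, 0, 0], [0, 0, 0], 100],
])

```text
clock: 11.97
tcp_pos: [491.8, -330.1, 6.0]
ee_rot: [[-0.999, -0.054, 0.0], [-0.054, 0.999, 0.0], [-0.0, 0.0, -1.0]]
contact_force: [0.9, -0.3, -0.7]
gripper_width: 1.001
gripper_force: 0.0
```

Call:
drive_tool([
  [[0, 0, -0.1], [0, 0, 0], 100],
  [[0, 0, -0.25], [0, 0, 0], 100],
  [[0, 0, -0.4], [0, 0, 0], 100],
  [[0, 0, -0.55], [0, 0, 0], 100],
  [[0, 0, -0.7], [0, 0, 0], 100],
  [[0, 0, -0.85], [0, 0, 0], 100],
  [[0, 0, -1], [0, 0, 0], 100],
  [[0, 0, -1], [0, 0, 0], 100],
  [[0, 0, -1], [0, 0, 0], 100],
])

```text
clock: 12.72
tcp_pos: [492.5, -330.6, 259.2]
ee_rot: [[-0.999, -0.054, 0.005], [-0.054, 0.999, -0.004], [-0.005, -0.004, -1.0]]
contact_force: [-0.5, -0.4, -0.3]
gripper_width: 0.995
gripper_force: 0.0
```

```bash
python3 - <<'E'
from h import *
import json
i=arm.camera_info("wrist");w=arm.capture("wrist")[:,:,::-1];t=arm.capture("top")[:,:,::-1];s=arm.capture("scene")[:,:,::-1]
for n,k in(("w7",w),("t7",t),("s7",s)):cv2.imwrite(f"pics/{n}.png",k)
json.dump({k:np.array(v).tolist() for k,v in i.items()},open("w7.json","w"))
o=arm.observe();print(o["clock"],o["tcp_pos"],o["gripper_width"])
a=cv2.resize(t[90:210,195:300],None,fx=4,fy=4,interpolation=cv2.INTER_CUBIC)
b=cv2.resize(s[190:310,200:340],None,fx=2.5,fy=2.5,interpolation=cv2.INTER_CUBIC)
c=cv2.resize(w,None,fx=.65,fy=.65)
o=np.zeros((600,800,3),np.uint8);o[:480,:420]=a;o[:300,430:780]=b;o[305:305+c.shape[0],430:430+c.shape[1]]=c
cv2.imwrite("pics/c7.png",o)
E
```

```text
12.8667 [ 491.34740934 -329.76846936  254.03536718] 1.0039214538280452
```

View pics/c7.png

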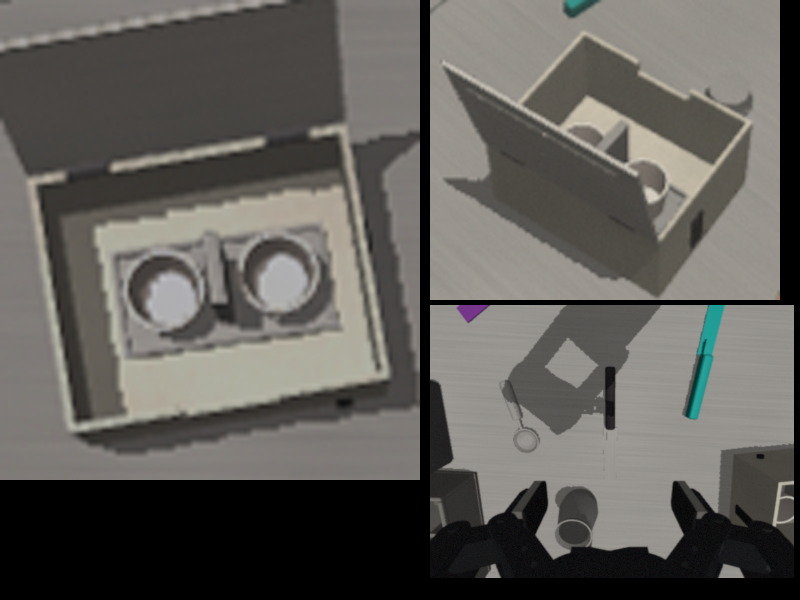

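The spatula lies flat with its handle at about (610,398) in the composite, and the lid is open. The carrier's plate top runs from (212,232) to (220,302) in the top crop, and its tray corners are (112,257), (328,222), (340,328) and (125,357).

```bash
python3 - <<'E'
from h import *
q=lambda x,y:(195+x/4,90+y/4)
def ang(v):return np.degrees(np.arctan2(v[1],v[0])).round(2)
a=ray("top",q(212,232),113);b=ray("top",q(220,302),113);print("plate",(a+b)/2,np.linalg.norm(a-b),ang(a-b))
c=[ray("top",q(*p),17) for p in((112,257),(328,222),(340,328),(125,357))];print("tray",np.mean(c,0),[np.linalg.norm(c[k]-c[k-1]).round(1) for k in range(4)],ang(c[0]-c[1])-90,ang(c[3]-c[2])-90,ang(c[0]-c[3]),ang(c[1]-c[2]))
r=[ray("top",q(*p),61) for p in((166,290),(273,275))];print("cups",np.mean(r,0),ang(r[0]-r[1])-90,np.linalg.norm(r[0]-r[1]))
E
```

```text
plate [628.7474925   40.68377268 113.        ] 49.47195920464622 6.38
tray [626.98997645  39.42554605  17.        ] [np.float64(75.8), np.float64(163.4), np.float64(80.1), np.float64(161.4)] 8.86 7.340000000000003 7.45 6.1
cups [626.2351516   41.60007335  61.        ] 7.6299999999999955 78.0902340877766
```

```bash
python3 - <<'E'
from h import *
print(rel([627.5,40.6,254],down(np.radians(97.3))))
E
```

```text
([-0.6238, 1.4499, 0.0018], [0.0004, -0.0004, -0.0117])
```

Call:
drive_tool([
  [[-0.3, 0.72, 0], [0, 0, 0], 50],
  [[-0.3, 0.72, 0], [0, 0, 0], 50],
  [[-0.3, 0.72, 0], [0, 0, 0], 50],
  [[-0.3, 0.72, 0], [0, 0, 0], 50],
  [[-0.3, 0.72, 0], [0, 0, 0], 50],
])

```text
clock: 13.28
tcp_pos: [557.1, -142.9, 254.0]
ee_rot: [[-0.998, -0.056, -0.003], [-0.056, 0.998, 0.002], [0.003, 0.002, -1.0]]
contact_force: [0.1, -0.6, 0.1]
gripper_width: 0.496
gripper_force: 0.0
```

Call:
drive_tool([
  [[-0.324, 0.73, 0], [0, 0, -0.0117], 50],
  [[-0.324, 0.73, 0], [0, 0, -0.0117], 50],
  [[-0.324, 0.73, 0], [0, 0, -0.0117], 50],
  [[-0.324, 0.73, 0], [0, 0, -0.0117], 50],
  [[-0.324, 0.73, 0], [0, 0, -0.0117], 50],
  [[-0.324, 0.73, 0], [0, 0, -0.0117], 50],
  [[-0.324, 0.73, 0], [0, 0, -0.0117], 50],
  [[-0.324, 0.73, 0], [0, 0, -0.0117], 50],
  [[-0.324, 0.73, 0], [0, 0, -0.0117], 50],
])

```text
clock: 14.03
tcp_pos: [627.6, 39.1, 255.3]
ee_rot: [[-0.992, -0.126, -0.001], [-0.126, 0.992, -0.0], [0.001, -0.0, -1.0]]
contact_force: [0.5, 0.2, -0.4]
gripper_width: 0.502
gripper_force: 0.0
```

```bash
python3 - <<'E'
from h import *
o=arm.observe();print(o["clock"],o["tcp_pos"],o["gripper_width"]);print(rel([627.5,40.6,82],down(np.radians(97.3))))
E
```

```text
14.0333 [627.62513617  39.13154538 255.26851281] 0.5022957129561993
([-0.0012, 0.0059, 0.6931], [-0.0, -0.0002, -0.0002])
```

Call:
drive_tool([
  [[-0.001, 0.005, 0.12], [0, 0, 0], 50],
  [[-0.001, 0.005, 0.24], [0, 0, 0], 50],
  [[-0.001, 0.005, 0.36], [0, 0, 0], 50],
  [[-0.001, 0.005, 0.46], [0, 0, 0], 50],
  [[-0.001, 0.005, 0.55], [0, 0, 0], 50],
  [[-0.001, 0.005, 0.62], [0, 0, 0], 50],
  [[-0.001, 0.005, 0.67], [0, 0, 0], 50],
  [[-0.001, 0.005, 0.688], [0, 0, 0], 50],
  [[-0.001, 0.005, 0.688], [0, 0, 0], 50],
])

```text
clock: 14.78
tcp_pos: [627.5, 40.8, 83.2]
ee_rot: [[-0.992, -0.126, -0.002], [-0.126, 0.992, 0.0], [0.002, 0.0, -1.0]]
contact_force: [-0.1, -0.4, 0.0]
gripper_width: 0.502
gripper_force: 0.0
```

Call:
drive_tool([
  [[0, 0, 0], [0, 0, 0], 12],
  [[0, 0, 0], [0, 0, 0], 12],
  [[0, 0, 0], [0, 0, 0], 5],
  [[0, 0, 0], [0, 0, 0], 0],
  [[0, 0, 0], [0, 0, 0], 0],
  [[0, 0, 0], [0, 0, 0], 0],
  [[0, 0, 0], [0, 0, 0], 0],
  [[0, 0, 0], [0, 0, 0], 0],
], force=80)

```text
clock: 15.45
tcp_pos: [629.1, 41.7, 86.1]
ee_rot: [[-0.992, -0.127, 0.004], [-0.127, 0.992, 0.0], [-0.004, -0.0, -1.0]]
contact_force: [0.2, -0.0, 5.7]
gripper_width: 0.123
gripper_force: 79.6
```

Call:
drive_tool([
  [[0, 0, -0.006], [0, 0, 0], 0],
  [[0, 0, -0.02], [0, 0, 0], 0],
  [[0, 0, -0.04], [0, 0, 0], 0],
  [[0, 0, -0.07], [0, 0, 0], 0],
  [[0, 0, -0.1], [0, 0, 0], 0],
  [[0, 0, -0.135], [0, 0, 0], 0],
  [[0, 0, -0.17], [0, 0, 0], 0],
  [[0, 0, -0.205], [0, 0, 0], 0],
  [[0, 0, -0.24], [0, 0, 0], 0],
  [[0, 0, -0.27], [0, 0, 0], 0],
  [[0, 0, -0.29], [0, 0, 0], 0],
  [[0, 0, -0.3], [0, 0, 0], 0],
])

```text
clock: 16.45
tcp_pos: [628.4, 41.6, 160.3]
ee_rot: [[-0.992, -0.127, 0.001], [-0.127, 0.992, 0.0], [-0.001, -0.0, -1.0]]
contact_force: [0.3, -0.6, -4.2]
gripper_width: 0.124
gripper_force: 78.2
```

Call:
drive_tool([
  [[0, 0, -0.01], [0, 0, 0], 0],
  [[0, 0, -0.03], [0, 0, 0], 0],
  [[0, 0, -0.06], [0, 0, 0], 0],
  [[0, 0, -0.095], [0, 0, 0], 0],
  [[0, 0, -0.13], [0, 0, 0], 0],
  [[0, 0, -0.165], [0, 0, 0], 0],
  [[0, 0, -0.2], [0, 0, 0], 0],
  [[0, 0, -0.235], [0, 0, 0], 0],
  [[0, 0, -0.26], [0, 0, 0], 0],
  [[0, 0, -0.275], [0, 0, 0], 0],
  [[0, 0, -0.28], [0, 0, 0], 0],
  [[0, 0, -0.28], [0, 0, 0], 0],
])

```text
clock: 17.45
tcp_pos: [628.1, 41.6, 229.2]
ee_rot: [[-0.992, -0.127, 0.0], [-0.127, 0.992, 0.0], [-0.0, 0.0, -1.0]]
contact_force: [1.1, -0.3, -4.1]
gripper_width: 0.124
gripper_force: 78.1
```

Call:
drive_tool([
  [[0, 0, 0], [0, 0, 0], 0],
  [[0, 0, 0], [0, 0, 0], 0],
  [[0, 0, 0], [0, 0, 0], 0],
  [[0, 0, 0], [0, 0, 0], 0],
  [[0, 0, 0], [0, 0, 0], 0],
  [[0, 0, 0], [0, 0, 0], 0],
])

```text
clock: 17.95
tcp_pos: [628.0, 41.6, 229.0]
ee_rot: [[-0.992, -0.127, -0.0], [-0.127, 0.992, 0.0], [0.0, 0.0, -1.0]]
contact_force: [0.0, -0.4, -4.3]
gripper_width: 0.126
gripper_force: 78.1
```

```bash
python3 - <<'E'
from h import *
s=arm.capture("scene")[:,:,::-1];cv2.imwrite("pics/s8.png",s);t=arm.capture("top")[:,:,::-1];cv2.imwrite("pics/t8.png",t)
o=arm.observe();print(o["clock"],o["tcp_pos"],o["gripper_width"],o["contact_force"],o["torque"])
# numeric check: lid top edge & spatula vs before
a=cv2.imread("pics/s7.png").astype(int);b=s.astype(int)
p=proj("scene",[[627,40,240],[627,40,145]]);print(p)
d=(abs(a-b).sum(2)>60);
for y in range(186,300,4):print("".join("#" if d[y:y+4,x:x+2].mean()>.5 else "." for x in range(190,350,2)))
k=cv2.imread("pics/t7.png").astype(int);print("spatula region change",(abs(k-t)[160:245,365:390].sum(2)>60).sum())
E
```

```text
18.05 [628.05158889  41.59702668 229.01552713] 0.12454570050831575 [ 0.36040926 -0.45546176 -3.89969781] [ 0.00188791 -0.00528226  0.00881546]
[[271.1021283  213.29005178]
 [271.58807332 235.35172682]]
.............................###################..#######################.......
...............................#######################################..........
................................##.#################################............
.................................#################################..............
..................................#.############################................
.................................#...#########################..................
..............................###....#...##################.....................
..............................#.........#.###.###########.......................
..........................####............##...#########........................
......................#####....#####......##.....######.........................
.....................###.####.............#......##.#...........................
.......
[... 776 characters left out ...]
##........................
.................................................#######........................
.................................................#####..........................
..................................................###...........................
................................................................................
................................................................................
................................................................................
................................................................................
................................................................................
spatula region change 687
```

```bash
python3 - <<'E'
from station import arm
print(arm.job_done())
E
```

```text
the job is handed in; nothing more can be done
None
```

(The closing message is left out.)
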